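Try a sight vane's taper in its socket

ROBOT

A 7-joint arm with a two-finger parallel gripper is mounted at the origin on the work surface. World frame = base frame: x ahead of the robot, y to its left, z up, the work surface at z = 0. Lengths are in m, angles in degrees, forces in N, time in s.
With the tool pointing down it reaches from about 0.35 to 0.9 m from the base axis. Payload 19.9 kg.
Tool frame: the origin (TCP) lies at the very end of the fingers, on their centre line; the grasp point (between the pads) lies 19 mm behind it; z points along the fingers, y is the direction in which the jaws open and shut (so a half turn about z gives the same grasp; the last joint's range is limited). The gripper opens to 85 mm and grips with 20 to 120 N. Pads are 22 mm wide; open, the fingers measure 114 mm over their backs; the gripper's body (76 mm by 85 mm) begins 54 mm behind the grasp point. The pads swing forward as they close: fully open they stand 13 mm farther back than shut.
Start: joints at [-65.747, 23.915, -0.59, 92.452, 0.269, 63.638, -3.037], TCP at [0.28, 0.559, 0.231] pointing down, gripper open.
Joint ranges: [-161.28, 161.28], [-22.2, 115.67], [-73.04, 71.86], [3.21, 147.25], [-68.34, 248.33], [10.77, 114.83], [-161.83, 161.83]. Speed limits (degrees/s): [108.29, 108.29, 136.94, 136.94, 172.46, 172.46, 172.46].

INTERFACE

Orientations are given as a 3x3 rotation matrix whose columns are the frame's x, y, z axes.
In Python, from workcell import r, eyes gives the robot as it stands.
- The arm moves only by the tool apply_moves, never from a script. Its argument "motion" is a list of rows, each a list of 3 entries, a list of its own where there are three numbers: the finger opening in mm, from 0 to 85.4, then the shift along the tool's x, y, z in units of 50 mm (1.0 is 50 mm), then the turn, a rotation vector about the tool's x, y, z in units of 6 degrees (1.0 is 6 degrees). A call has 1 to 20 rows; each row shifts and turns the commanded pose from where the row before left it, along the tool's axes as they then stand; what a row does not reach is not made up. A row lasts 1/8 s, in which the tool goes at most 62.5 mm and 10.7 degrees, less where a joint would pass 70% of its speed; a pose out of reach is approached as far as the arm can. A call is refused whole if a number of a shift passes 1 or a number of a turn 1, either way. A call with a gripper value outside its range is refused whole. The fingers move at their own pace and stop on an object; "force" is the grip in N (left out, the last holds). Time passes only in rows, so rows that do not move let the fingers close. It gives the time, the measured TCP pose, the force and the opening at its end, in the units of the state.
- r.get_obs(): the state, without advancing time (a new reading comes with each control period).
- eyes.get_image(name): name is "side" or "top"; returns the picture (384x512x3 uint8, red, green, blue); there is no depth.
- eyes.camera_params(name): a dict with "camera_matrix" (3x3 intrinsics, pixels), "R" (3x3) and "t" (3): a world point X has camera coordinates R X + t. Camera axes: x right, y down, z forward; pixel columns grow to the right and rows downward; lengths in m; the calibration is good to about 2 mm. A picture is of the moment at which its call begins. camera_params takes no time and is no camera call.
- r.finish_job(): hands the job in, once; it reports no verdict.
The state is a dict: "clock": time; "joint_pos": joint angles; "joint_velocities": joint speeds; "effort": joint torques, N m; "position": TCP position; "orientation": TCP orientation; "ft_force": force on the tool from outside, world axes, zero at the start; "ft_torque": the same for the moment, N m; "gripper_width": opening from 0.0 (shut) to 1.0 (fully open).
Only numpy, scipy, OpenCV 4.12 (cv2) and the standard library are available. Lean on these libraries where they do the work, as an engineer would, in place of code of your own. Each camera call takes 0.05 s, during which the arm holds its last target.

TASK

Try the fit of the sight vane's tapered shank, which stands loose in the brass socket: turn the vane in line with the socket's slot and push it down fully home, so that its collar sits on the socket's rim. Then free it with the wedge alone: lay the wedge flat on the wooden bed, thin end first, and drive it through the slot under the shank until its handle is against or nearly against the socket. Leave the wedge there with the lifted vane resting on it, still upright and in line with the slot, and do not shift or upset the other things on the table.

Things in the scene. Friction and masses are not known exactly. Their poses are not given: they have to be found in the camera images.
- socket: Fixed brass socket, 64 x 64 mm, 45 to 130 mm above the table, on a mahogany bed block 70 mm wide with a flat top 45 mm above the table. Origin on the table below the bore's centre; z up, x = the direction in which the wedge is driven. The bed runs from x = -132 mm (wedge's side) to +40 mm. The bore is a taper; sprung leaves in it grip the vane's taper over the last 7 mm down.
- socket_mouth (a point): Centre of the socket's top rim, on the bore axis, 130 mm above the table; axes as the socket's. The vane is home when its origin is here. Seating it takes a push of 8 to 16 N; it then stays until lifted with some 9 to 14 N.
- slot_entry (a point): Middle of the slot's floor where the slot enters the socket's end face, x = -32 mm from the bore axis, 45 mm above the table, level with the bed top; axes as the socket's. The slot runs along x through the whole socket, 18 mm wide, 41 mm high in the end faces. Inside, its sides end in a ledge 30 mm above its floor; the tapered bore begins there.
- vane: Bronze sight vane, 181 mm tall, about 0.3 kg, loose, upright in the socket. Origin: centre of the underside of its round collar (58 mm diameter, 8 mm thick); z up, x along the vane's width. At the start it is turned 40 to 90 degrees out of line with the slot, so its tang stands on the ledge, origin 14 mm above the rim. In line (its x along the socket's x, either way round) it can go down.
- vane_top (a point): Top middle of the vane, 112 mm above its origin; axes as the vane's. The flat upright vane is 46 mm wide (x), 11 mm thick (y), from 26 to 112 mm above the origin, with a solid bar in its top 12 mm and a 10 mm wide slit below that, down to 42 mm. An 18 mm thick round stem joins it to the collar.
- vane_tang (a point): Middle of the end of the vane's tang, 69 mm below its origin; axes as the vane's. The tang is 26 mm wide (x), 11 mm thick (y), 19 mm long; above it the shank is 31 mm thick, then a taper 21 mm long, then 37 mm thick up to the collar. It enters the slot when in line within about 10 degrees. With the vane home, its end is 16 mm above the slot's floor.
- wedge: Wedge, 185 mm long, about 0.25 kg, loose, lying on its flat underside. Origin: on the underside, on the centre line, at the shoulder where handle meets blade; z up, x towards the thin end. Driven home, the handle meets the socket with the shoulder 32 mm short of the bore axis and the vane lifted 11 mm; lifting begins 80 mm short. Driving takes some 4 to 10 N; friction keeps it where it is left.
- wedge_tip (a point): Thin end of the wedge, on the underside, 100 mm ahead of the shoulder; axes as the wedge's. Steel blade, 11 mm thick (y), flat underside, 8 mm high here, rising evenly to 32 mm at the shoulder.
- wedge_handle (a point): Place to hold the wedge: in the handle, 60 mm behind the shoulder, 20 mm above the underside, on the centre line; axes as the wedge's. Handle: pale wooden block with a brass band at its front, 85 mm long, 24 mm wide (y), 36 mm high, wider than the slot.
- magnet: Bystander: horseshoe magnet with steel ends, about 125 x 86 x 18 mm, lying flat; origin on the table at the centre of its bend.
- bell_jar: Bystander: glass bell jar, 116 mm diameter, 173 mm high; origin at the centre of its foot.
- pocket_barometer: Bystander: round nickel pocket barometer, 68 mm diameter, 17 mm thick, lying flat; origin at the centre of its underside.
- spare_vane: Bystander: spare sight vane without a taper shank, about 104 mm long and 11 mm thick, lying flat on the table; origin near its middle, at table height.
- mallet: Bystander: wooden mallet, about 195 mm long, 44 mm high, lying on the table; origin near its middle, at table height; x towards the head.
Mind the look-alikes: they are no part of the job. What is shaped like the vane but black is not meant.

How it is judged (in metres and radians):
On the way, in this order (a step that is already met when the one before it is completed fails the run):
1. the vane is turned in line with the slot and seated fully home, its collar on the rim (within 2.5 mm) (z of vane in the frame of socket_mouth below 0.0025 m and angle between the x axis of vane and the x axis of socket, either way round below 0.15 rad and horizontal distance between vane and socket_mouth below 0.006 m and angle between vane's own z axis and vertical below 0.1 rad), for 0.2 s.
2. the wedge bears under the tang of the still seated vane, with the gripper off the vane (z of vane in the frame of socket_mouth below 0.003 m and contact force between wedge and vane above 1.5 N and contact force between the fingers and vane below 0.2 N).
At the end, for the whole second after the job is handed in: Vane resting on the wedge, collar 6.5 to 13.5 mm above the rim, upright (0.10 rad), within 6 mm of the bore axis, in line with the slot (0.15 rad); wedge flat (0.12 rad) in the slot, shoulder within 60 mm of the axis, within 10 mm of the slot's middle, in line (0.15 rad); both at rest (z of vane in the frame of socket_mouth between 0.0065 and 0.0135 m and angle between the x axis of each of vane, wedge and the x axis of socket, either way round below 0.15 rad and horizontal distance between vane and socket_mouth below 0.006 m and angle between vane's own z axis and vertical below 0.1 rad and x of wedge in the frame of socket between -0.06 and 0.01 m and y of wedge in the frame of socket between -0.01 and 0.01 m and z of wedge in the frame of socket between 0.04 and 0.052 m and angle between wedge's own z axis and vertical below 0.12 rad and contact force between wedge and vane above 0.5 N and linear speed of each of vane, wedge below 0.01 m/s); the robot touches nothing.
It fails at once if one of the other things on the table is shifted by more than 30 mm (distance of any of magnet, bell_jar, pocket_barometer, spare_vane, mallet from where it was at the start of the episode above 0.03 m).
It fails at once if the bell jar is tipped by more than 0.3 rad (angle between bell_jar's own z axis and vertical above 0.3 rad).
It also fails if it takes over 54 s, if anything falls off the work surface, if the arm or the gripper's body presses on something with over 40 N, if the wrist force passes 120 N, or if a joint passes its speed limit or range.

## Working session

There is one attempt and no reset: what is moved stays moved. The work goes in short steps, Python scripts to look and compute and a tool call to move; the robot and the scene stay as the last step left them, time stands still between calls to the robot, and variables do not carry over. Pictures are saved under pics/ and viewed, and the job is handed in when it is done.

Besides the shell and the picture viewer there is one more tool, called after "Call:" in YAML: its name, and indented under it one key for each argument. apply_moves: Moves the arm, as the interface text tells. Its arguments: {"type":"object","properties":{"motion":{"type":"array","items":{"type":"array"}},"force":{"type":"number"}},"required":["motion"]}

```bash
ls; mkdir -p pics; python3 - <<'E'
from workcell import r, eyes
import cv2
print(r.get_obs())
for n in("side","top"):
    im=eyes.get_image(n); cv2.imwrite(f"pics/{n}0.png",im[:,:,::-1])
    p=eyes.camera_params(n); print(n,p)
E
```

```text
pics
{'clock': 0.0, 'joint_pos': array([-65.74558724,  23.94746572,  -0.59384116,  92.48618832,
         0.26946168,  63.64008303,  -3.03777672]), 'joint_velocities': array([ 0.0777832 , -0.01704664,  0.03933429, -0.06664086, -0.04339561,
       -0.11109086, -0.10819762]), 'effort': array([-2.11077277e-03, -8.64440846e+01,  6.76638633e-01, -4.34905815e+01,
        1.88231474e-02,  7.58325885e-03,  4.72843328e-05]), 'position': array([0.27997806, 0.55837351, 0.23066137]), 'orientation': array([[-8.93923476e-01,  4.48219331e-01, -5.01223801e-04],
       [ 4.48219605e-01,  8.93922727e-01, -1.15889213e-03],
       [-7.13825102e-05, -1.26061922e-03, -9.99999203e-01]]), 'ft_force': array([ 0.17879585,  0.41255157, -0.01879723]), 'ft_torque': array([-0.01723998,  0.0430589 , -0.01059243]), 'gripper_width': 0.9958006331195747}
side {'camera_matrix': array([[431.95857112,   0.        , 255.49021349],
       [  0.        , 431.95857112, 188.85362264],
       [  0.        ,   0.        ,   1.        ]]), 'R': array([[ 0.86645923, -0.49899195,  0.01598257],
       [-0.32889906, -0.59460585, -0.73366838],
       [ 0.37559795,  0.63043708, -0.67931971]]), 't': array([-0.53571171,  0.3378305 ,  1.17190412])}
top {'camera_matrix': array([[346.52667443,   0.        , 251.48023837],
       [  0.        , 346.52667443, 193.47883657],
       [  0.        ,   0.        ,   1.        ]]), 'R': array([[-0.01942702, -0.99978816,  0.00679838],
       [-0.98399113,  0.01791436, -0.1773148 ],
       [ 0.17715545, -0.01013424, -0.9841307 ]]), 't': array([-5.97150151e-04,  6.39511474e-01,  1.06268515e+00])}
```

View pics/side0.png

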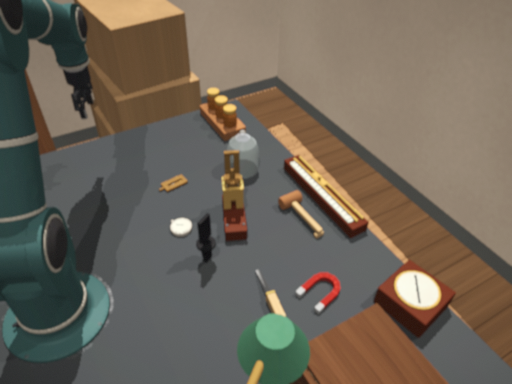

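View pics/top0.png

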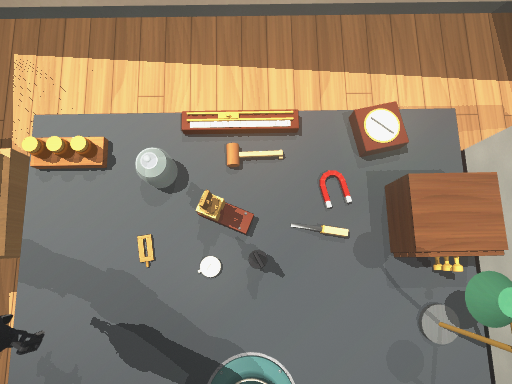

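```bash
python3 - <<'E'
import cv2
a=cv2.imread("pics/top0.png"); b=cv2.imread("pics/side0.png")
cv2.imwrite("pics/t1.png",cv2.resize(a[170:290,180:360],None,fx=4.4,fy=4.4,interpolation=cv2.INTER_CUBIC))
cv2.imwrite("pics/s1.png",cv2.resize(b[120:330,150:350],None,fx=2.85,fy=2.85,interpolation=cv2.INTER_CUBIC))
cv2.imwrite("pics/t2.png",cv2.resize(a[180:240,190:260],None,fx=9,fy=9,interpolation=cv2.INTER_CUBIC))
cv2.imwrite("pics/s2.png",cv2.resize(b[145:245,205:265],None,fx=6,fy=6,interpolation=cv2.INTER_CUBIC))
E
```

```text
(no output)
```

View pics/t1.png

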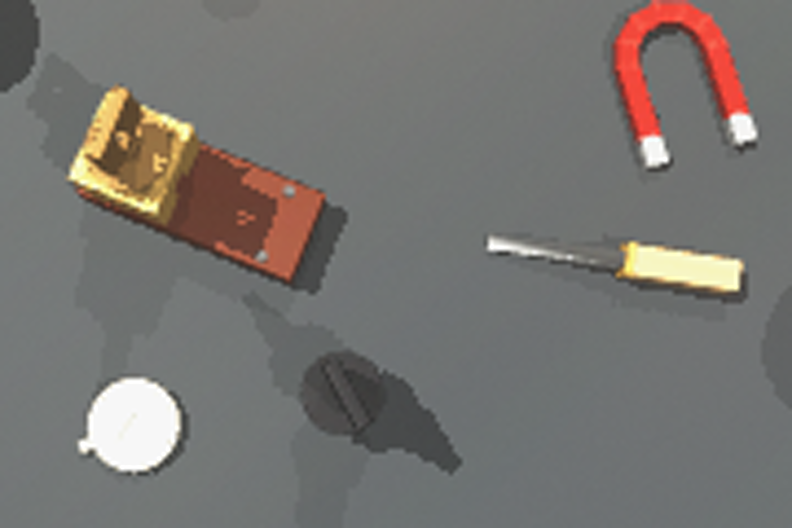

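View pics/t2.png

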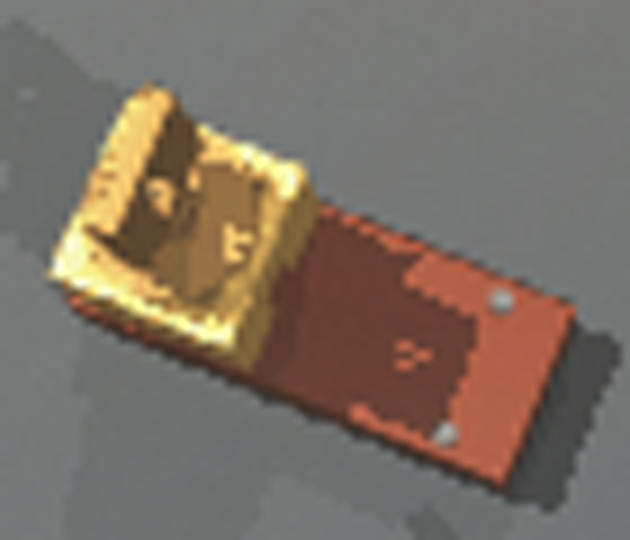

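View pics/s2.png

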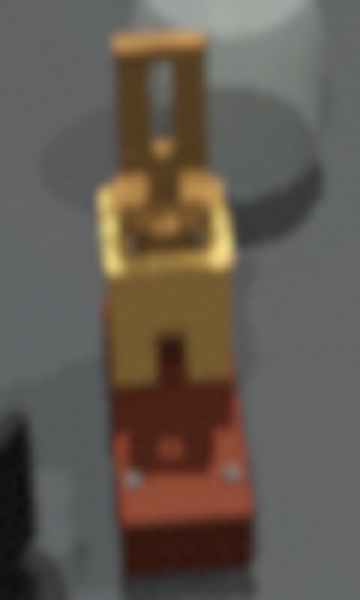

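View pics/s1.png

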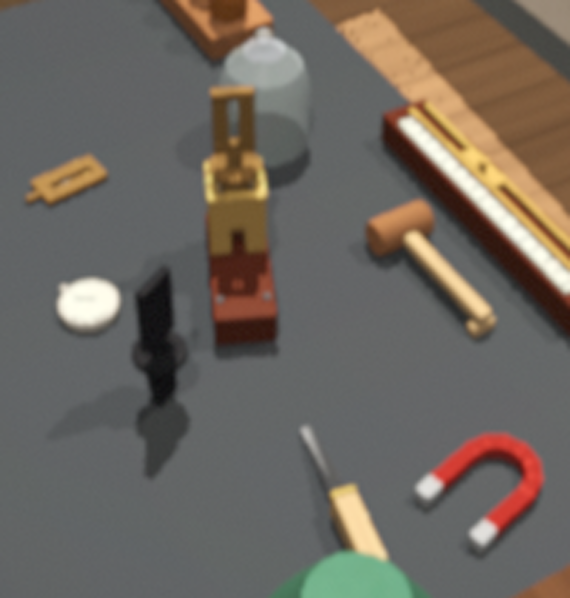

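```bash
cat > h.py <<'E'
import numpy as np
from workcell import r, eyes
P={n:eyes.camera_params(n) for n in("side","top")}
def ray(n,uv):
    p=P[n];K,R,t=p["camera_matrix"],np.array(p["R"]),np.array(p["t"])
    return -R.T@t, R.T@np.linalg.inv(K)@np.array([uv[0],uv[1],1.])
def onz(n,uv,z):
    c,d=ray(n,uv); return c+d*(z-c[2])/d[2]
def tri(a,b):
    c1,d1=ray("side",a);c2,d2=ray("top",b)
    s=np.linalg.lstsq(np.c_[d1,-d2],c2-c1,rcond=None)[0]
    x,y=c1+s[0]*d1,c2+s[1]*d2
    return (x+y)/2,np.linalg.norm(x-y)
def proj(n,X):
    p=P[n];x=p["camera_matrix"]@(p["R"]@np.array(X)+p["t"]);return x[:2]/x[2]
def ang(v):return np.degrees(np.arctan2(v[1],v[0]))
E
python3 - <<'E'
from h import *
np.set_printoptions(precision=4,suppress=True)
T=lambda x,y,z:onz("top",(190+x/9-.5+.055,180+y/9-.5+.055),z)
S=lambda x,y,z:onz("side",(205+x/6-.42,145+y/6-.42),z)
a,b=T(575,308,.045),T(505,488,.045); print("bed end top",a,b,np.linalg.norm(a-b),ang(a-b)-90)
a2,b2=S(252,513,.045),S(120,522,.045);print("bed end side",a2,b2,np.linalg.norm(a2-b2),ang(a2-b2))
r1,r2,r3=T(308,165,.13),T(237,342,.13),T(52,268,.13);print("rim top",r1,r2,r3,ang(r3-r2),ang(r1-r2),np.linalg.norm(r1-r2),np.linalg.norm(r3-r2),(r1+r3)/2)
s1,s2=S(103,262,.13),S(234,258,.13);print("rim side",s1,s2,ang(s2-s1),np.linalg.norm(s1-s2))
v1,v2=T(150,88,.256),T(65,255,.256);print("vane top",v1,v2,ang(v1-v2),np.linalg.norm(v1-v2))
w1,w2=S(112,38,.256),S(207,35,.256);print("vane side",w1,w2,ang(w2-w1),np.linalg.norm(w1-w2),(w1+w2)/2)
TT=lambda x,y,z:onz("top",(180+x/4.4-.4,170+y/4.4-.4),z)
print("tip",TT(489,243,.004)); h1,h2=TT(627,260,.034),TT(742,276,.036);print("handle",h1,h2,ang(h1-h2),np.linalg.norm(h1-h2))
print("tip-> ang",ang(TT(489,243,.004)-h2))
# camera positions
print(ray("top",(0,0))[0],ray("side",(0,0))[0])
E
```

```text
bed end top [ 0.5748 -0.0178  0.045 ] [0.5109 0.0084 0.045 ] 0.06903596790480836 -112.30307160507815
bed end side [ 0.5737 -0.0204  0.045 ] [0.5112 0.0073 0.045 ] 0.06840426001356224 -23.92097210850917
rim top [0.6143 0.0717 0.13  ] [0.5553 0.0955 0.13  ] [0.5812 0.1569 0.13  ] 67.18282324111098 -21.97684879945771 0.06358081568247977 0.06658930765855635 [0.5977 0.1143 0.13  ]
rim side [0.5538 0.1047 0.13  ] [0.6153 0.0742 0.13  ] -26.36037226724037 0.06865334912058467
vane top [0.6169 0.1092 0.256 ] [0.5678 0.1338 0.256 ] -26.56582166260574 0.05498602945346028
vane side [0.5745 0.1255 0.256 ] [0.6171 0.1049 0.256 ] -25.80734274722461 0.04740511746994713 [0.5958 0.1152 0.256 ]
tip [ 0.5403 -0.142   0.004 ]
handle [ 0.5233 -0.2397  0.034 ] [ 0.5098 -0.3233  0.036 ] 80.84141864910659 0.08466923348714546
tip-> ang 80.44864825394531
[ 0.441  -0.0013  1.1592] [ 0.1351 -0.8053  1.0525]
```

```bash
python3 - <<'E'
from h import *
import cv2
np.set_printoptions(precision=4,suppress=True)
a=cv2.imread("pics/top0.png")
h=cv2.cvtColor(a,cv2.COLOR_BGR2HSV)
m=((h[...,0]<12)|(h[...,0]>172))&(h[...,1]>110)
m[:180]=0;m[245:]=0;m[:,:190]=0;m[:,260:]=0
up=[];lo=[]
for c in range(228,252):
    k=np.flatnonzero(m[:,c])
    if len(k): up.append(onz("top",(c,k[0]-.5),.045)); lo.append((c,k[-1]+.5))
up=np.array(up)
for c in range(203,244,4): k=np.flatnonzero(m[:,c]); print(c,k[:1],k[-1:])
v=cv2.fitLine(up[:,:2].astype(np.float32),cv2.DIST_HUBER,0,.01,.01).ravel();print("up edge",ang(v[:2]),v)
d=v[:2]; d=d if d[1]>0 else -d
lo=np.array([onz("top",p,.045) for p in lo if p[0]<244])
v2=cv2.fitLine(lo[:,:2].astype(np.float32),cv2.DIST_HUBER,0,.01,.01).ravel();print("lo edge",ang(v2[:2]),v2)
n=np.array([d[1],-d[0]]) # right of drive dir
c=v[2:]-n*.035
bore0=np.array([.5955,.1155]); print("lateral of est. bore from centre line",(bore0-c)@n,"w",(v[2:]-v2[2:])@n)
E
```

```text
203 [216] [216]
207 [217] [217]
211 [] []
215 [221] [221]
219 [218] [222]
223 [208] [224]
227 [203] [225]
231 [205] [227]
235 [207] [229]
239 [208] [230]
243 [210] [232]
up edge 66.73113 [0.395  0.9187 0.5931 0.0228]
lo edge 67.04143 [0.3901 0.9208 0.5269 0.0449]
lateral of est. bore from centre line 0.0006159493179587925 w 0.069552295
```

Call:
apply_moves:
  motion:
    - [85,[0,0,-0.9],[0,0,0]]
    - [85,[0,0,-0.9],[0,0,0]]

```text
clock: 0.35
position: [0.28, 0.5584, 0.3219]
orientation: [[-0.894, 0.448, -0.001], [0.448, 0.894, -0.001], [-0.0, -0.002, -1.0]]
ft_force: [-0.2, 0.1, 0.9]
gripper_width: 0.997
```

Call:
apply_moves:
  motion:
    - [85,[-0.8,-0.425,0],[0,0,0]]
    - [85,[-0.8,-0.425,0],[0,0,0]]
    - [85,[-0.8,-0.425,0],[0,0,0]]
    - [85,[-0.8,-0.425,0],[0,0,0]]
    - [85,[-0.8,-0.425,0],[0,0,0]]
    - [85,[-0.8,-0.425,0],[0,0,0]]
    - [85,[-0.8,-0.425,0],[0,0,0]]
    - [85,[-0.8,-0.425,0],[0,0,0]]
    - [85,[-0.8,-0.425,0],[0,0,0]]
    - [85,[-0.8,-0.425,0],[0,0,0]]
    - [85,[-0.8,-0.425,0],[0,0,0]]
    - [85,[-0.8,-0.425,0],[0,0,0]]
    - [85,[0,0,0],[0,0,0]]
    - [85,[0,0,0],[0,0,0]]

```text
clock: 2.1
position: [0.5947, 0.1159, 0.3209]
orientation: [[-0.894, 0.448, -0.001], [0.448, 0.894, -0.0], [0.001, -0.0, -1.0]]
ft_force: [-0.2, 0.7, 0.9]
gripper_width: 0.992
```

```bash
python3 - <<'E'
from h import *
np.set_printoptions(precision=4,suppress=True)
o=r.get_obs();R=o["orientation"];p=o["position"];print(p,ang(R[:,1]),o["joint_pos"])
print(R.T@(np.array([.595,.1155,.3])-p)/.05)
E
```

```text
[0.5947 0.1159 0.3209] 63.37491722631731 [-26.594   18.4773  16.3926  89.3351  -5.3734  72.9996  53.9493]
[-0.0098 -0.0042  0.4188]
```

Call:
apply_moves:
  motion:
    - [85,[0,0,0.7],[0,0,0.1]]
    - [85,[0,0,0.7],[0,0,0]]
    - [85,[0,0,0.5],[0,0,0]]
    - [85,[0,0,0.28],[0,0,0]]
    - [85,[0,0,0],[0,0,0]]

```text
clock: 2.72
position: [0.5945, 0.1162, 0.2119]
orientation: [[-0.89, 0.457, -0.001], [0.457, 0.89, -0.0], [0.001, -0.001, -1.0]]
ft_force: [-1.3, 0.2, 0.1]
gripper_width: 0.995
```

```bash
python3 - <<'E'
from h import *
import cv2
a=eyes.get_image("side");b=eyes.get_image("top")
w=np.hstack([cv2.resize(a[90:250,170:300],None,fx=3,fy=3,interpolation=2),cv2.resize(b[150:240,170:260],(480,480),interpolation=2)])
cv2.imwrite("pics/g1.png",w[:,:,::-1]);print(w.shape)
E
```

```text
(480, 870, 3)
```

View pics/g1.png

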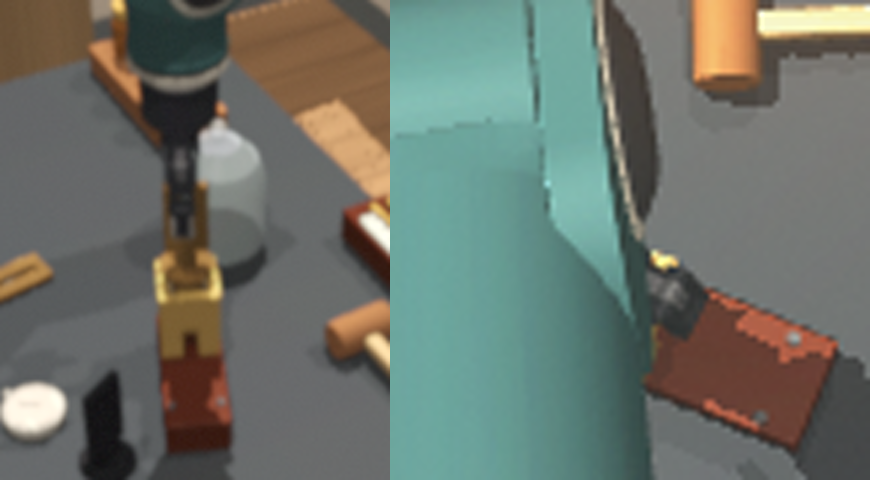

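The side view shows the finger in front of the vane, centred on it. Now I'll close.

Call:
apply_moves:
  motion:
    - [0,[0,0,0],[0,0,0]]
    - [0,[0,0,0],[0,0,0]]
    - [0,[0,0,0],[0,0,0]]
    - [0,[0,0,0],[0,0,0]]
    - [0,[0,0,0],[0,0,0]]
    - [0,[0,0,0],[0,0,0]]
  force: 50

```text
clock: 3.58
position: [0.595, 0.1155, 0.2124]
orientation: [[-0.889, 0.458, 0.0], [0.458, 0.889, -0.0], [-0.0, -0.0, -1.0]]
ft_force: [-0.9, -1.2, 3.1]
gripper_width: 0.12
```

Call:
apply_moves:
  motion:
    - [0,[0,0,-0.03],[0,0,0.3]]
    - [0,[0,0,0],[0,0,1]]
    - [0,[0,0,0],[0,0,1]]
    - [0,[0,0,0],[0,0,1]]
    - [0,[0,0,0],[0,0,1]]
    - [0,[0,0,0],[0,0,1]]
    - [0,[0,0,0],[0,0,1]]
    - [0,[0,0,0],[0,0,1]]
    - [0,[0,0,0],[0,0,1]]
    - [0,[0,0,0],[0,0,1]]
    - [0,[0,0,0],[0,0,1]]
    - [0,[0,0,0],[0,0,1]]
    - [0,[0,0,0],[0,0,1]]
    - [0,[0,0,0],[0,0,1]]
    - [0,[0,0,0],[0,0,1]]
    - [0,[0,0,0],[0,0,0]]
    - [0,[0,0,0],[0,0,0]]

```text
clock: 5.7
position: [0.5955, 0.1156, 0.214]
orientation: [[0.389, 0.921, 0.001], [0.921, -0.389, -0.0], [0.0, 0.001, -1.0]]
ft_force: [4.2, -0.4, -3.3]
gripper_width: 0.123
```

```bash
python3 - <<'E'
from h import *
import cv2
o=r.get_obs();print(ang(o["orientation"][:,0]),o["position"],o["ft_force"],o["ft_torque"],o["joint_pos"])
a=eyes.get_image("side");b=eyes.get_image("top")
w=np.hstack([cv2.resize(a[90:250,170:300],None,fx=3,fy=3,interpolation=2),cv2.resize(b[150:240,170:260],(480,480),interpolation=2)])
cv2.imwrite("pics/g2.png",w[:,:,::-1]);print(w.shape)
E
```

```text
67.08084024396562 [0.5954846  0.11557067 0.21395341] [ 4.22972314 -0.40513515 -3.33281618] [-0.24090827 -1.75574694 -0.03134003] [-39.07643293  25.87539194  33.50414586  97.20405601 -15.85531377
  61.6337917  -23.55102641]
(480, 870, 3)
```

View pics/g2.png

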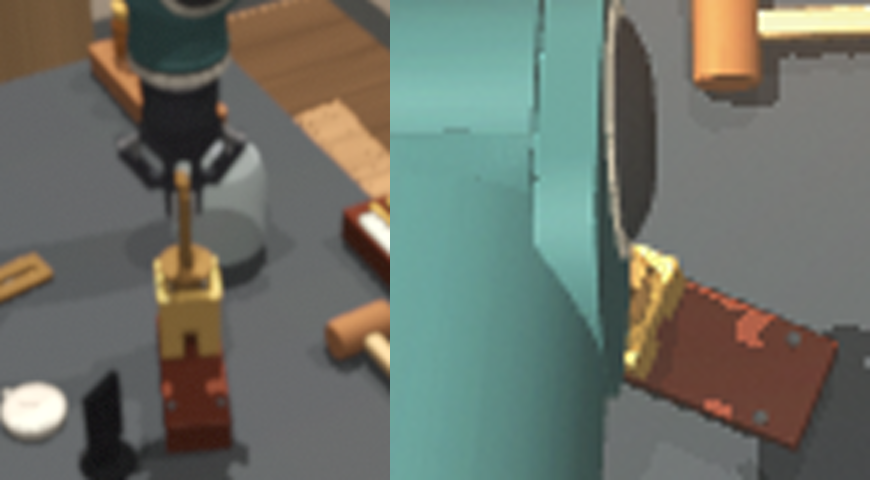

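Call:
apply_moves:
  motion:
    - [0,[0,0.02,0.04],[0,0,0]]
    - [0,[0,0,0.04],[0,0,0]]
    - [0,[0,0,0.04],[0,0,0]]
    - [0,[0,0,0.04],[0,0,0]]
    - [0,[0,0,0],[0,0,0]]

```text
clock: 6.42
position: [0.5962, 0.1153, 0.2058]
orientation: [[0.391, 0.92, 0.001], [0.92, -0.391, 0.0], [0.0, 0.001, -1.0]]
ft_force: [5.7, 0.7, -2.6]
gripper_width: 0.122
```

Call:
apply_moves:
  motion:
    - [0,[0,0,0.04],[0,0,0]]
    - [0,[0,0,0.04],[0,0,0]]
    - [0,[0,0,0.03],[0,0,0]]
    - [0,[0,0,0.03],[0,0,0]]
    - [0,[0,0,0],[0,0,0]]

```text
clock: 7.05
position: [0.5965, 0.1153, 0.1997]
orientation: [[0.391, 0.92, 0.002], [0.92, -0.391, 0.001], [0.001, 0.001, -1.0]]
ft_force: [2.7, 0.4, 10.5]
gripper_width: 0.123
```

Call:
apply_moves:
  motion:
    - [0,[0,0,0.04],[0,0,0]]
    - [0,[0,0,0],[0,0,0]]

```text
clock: 7.3
position: [0.5968, 0.1155, 0.1984]
orientation: [[0.391, 0.92, 0.003], [0.92, -0.391, 0.001], [0.002, 0.002, -1.0]]
ft_force: [0.9, 1.2, 17.9]
gripper_width: 0.124
```

Call:
apply_moves:
  motion:
    - [0,[0,0,0.03],[0,0,0]]
    - [0,[0,0,0.02],[0,0,0]]
    - [0,[0,0,0],[0,0,0]]
    - [0,[0,0,0],[0,0,0]]

```text
clock: 7.8
position: [0.5972, 0.1156, 0.1983]
orientation: [[0.391, 0.921, 0.004], [0.921, -0.391, 0.003], [0.004, 0.002, -1.0]]
ft_force: [-13.0, -0.0, 54.4]
gripper_width: 0.121
```

```bash
python3 - <<'E'
from h import *
import cv2
o=r.get_obs();print(o["position"],o["ft_force"])
a=eyes.get_image("side")
w=cv2.resize(a[120:220,200:270],None,fx=6,fy=6,interpolation=2)
cv2.imwrite("pics/g3.png",w[:,:,::-1])
E
```

```text
[0.59716521 0.11557174 0.19830649] [-1.30005731e+01 -4.22589690e-02  5.44162994e+01]
```

View pics/g3.png

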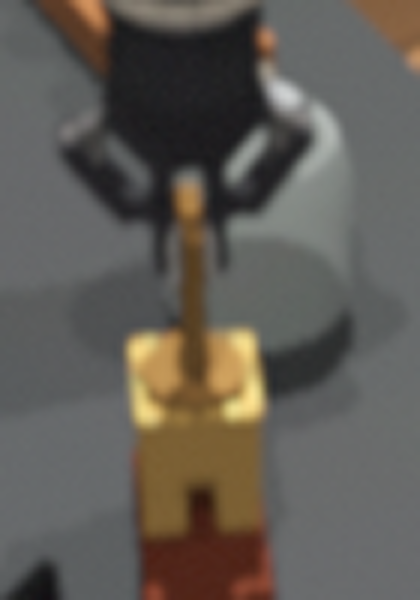

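The collar is down on the rim and the force rose to 54 N with no further travel, so it is home. Now I'll relax the push and release.

Call:
apply_moves:
  motion:
    - [0,[0,0,-0.04],[0,0,0]]
    - [20,[0,0,0],[0,0,0]]
    - [60,[0,0,0],[0,0,0]]
    - [85,[0,0,0],[0,0,0]]
    - [85,[0,0,0],[0,0,0]]
    - [85,[0,0,0],[0,0,0]]
    - [85,[0,0,-0.7],[0,0,0]]
    - [85,[0,0,-0.9],[0,0,0]]
    - [85,[0,0,-0.6],[0,0,0]]

```text
clock: 8.98
position: [0.5961, 0.1151, 0.3083]
orientation: [[0.391, 0.92, 0.001], [0.92, -0.391, 0.0], [0.001, 0.001, -1.0]]
ft_force: [-0.5, 0.4, 0.5]
gripper_width: 0.991
```

```bash
python3 - <<'E'
from h import *
import cv2
o=r.get_obs();print(o["position"],o["ft_force"],ang(o["orientation"][:,0]))
a=eyes.get_image("side");b=eyes.get_image("top")
w=cv2.resize(a[140:240,200:260],None,fx=6,fy=6,interpolation=2)
v=cv2.resize(b[190:290,255:365],None,fx=6,fy=6,interpolation=2)[:600]
cv2.imwrite("pics/g4.png",w[:,:,::-1]);cv2.imwrite("pics/w4.png",v[:,:,::-1])
cv2.imwrite("pics/side4.png",a[:,:,::-1]);cv2.imwrite("pics/top4.png",b[:,:,::-1])
E
```

```text
[0.59608823 0.11506206 0.3082979 ] [-0.45936441  0.35944189  0.47007755] 66.95799175568425
```

View pics/g4.png

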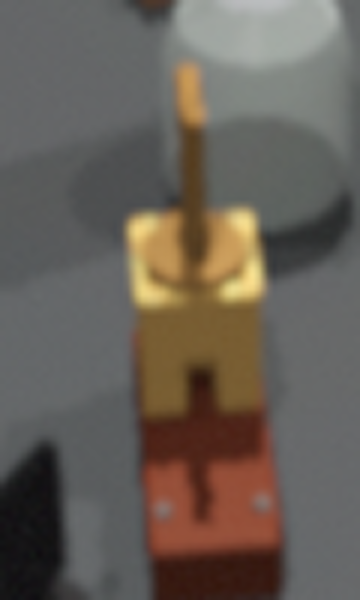

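View pics/w4.png

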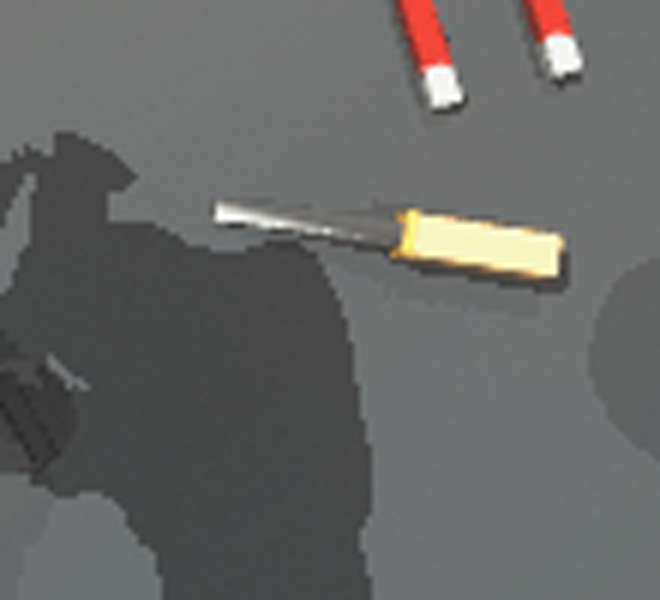

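```bash
python3 - <<'E'
from h import *
import cv2
np.set_printoptions(precision=4,suppress=True)
T=lambda x,y,z:onz("top",(255+x/6-.42,190+y/6-.42),z)
a,b,c,d=[T(x,y,.036) for x,y in[(410,212),(563,236),(558,276),(400,256)]]
f=(a+d)/2;k=(b+c)/2;tip=T(215,212,.004)
print("front",f,"back",k,"tip",tip,ang(f-k),ang(tip-k),np.linalg.norm(f-k),np.linalg.norm(tip-k),np.linalg.norm(a-d),np.linalg.norm(b-c))
im=cv2.imread("pics/top4.png");h=cv2.cvtColor(im,cv2.COLOR_BGR2HSV)
m=(h[...,0]>10)&(h[...,0]<35)&(h[...,1]>60)&(h[...,2]>140);m[:215]=0;m[245:]=0;m[:,:315]=0;m[:,355:]=0
ys,xs=np.nonzero(m);q=np.array([onz("top",(x,y),.036) for x,y in zip(xs,ys)])[:,:2].astype(np.float32)
print(len(xs));rr=cv2.minAreaRect(q);print(rr, q.mean(0));v=cv2.fitLine(q,cv2.DIST_L2,0,.01,.01).ravel();print(v,ang(v[:2]))
s=[q@v[:2]][0];print(s.min(),s.max())
E
```

```text
front [ 0.5236 -0.2393  0.036 ] back [ 0.5101 -0.3225  0.036 ] tip [ 0.5401 -0.141   0.004 ] 80.84802875943383 80.63753801996002 0.08434744895648683 0.1867900446495079 0.02451999914593997 0.021807637578313513
72
((0.5177097916603088, -0.2780628502368927), (0.08949752151966095, 0.024812903255224228), 80.78429412841797) [ 0.518  -0.2691]
[ 0.1928  0.9812  0.518  -0.2691] 78.88651
-0.21766227 -0.12874505
```

Call:
apply_moves:
  motion:
    - [85,[-0.84,0.176,0],[0,0,0]]
    - [85,[-0.84,0.176,0],[0,0,0]]
    - [85,[-0.84,0.176,0],[0,0,0]]
    - [85,[-0.84,0.176,0],[0,0,0]]
    - [85,[-0.84,0.176,0],[0,0,0]]
    - [85,[-0.84,0.176,0],[0,0,0]]
    - [85,[-0.84,0.176,0],[0,0,0]]
    - [85,[-0.84,0.176,0],[0,0,0]]
    - [85,[-0.84,0.176,0],[0,0,0]]
    - [85,[-0.84,0.176,0],[0,0,0]]
    - [85,[0,0,0.8],[0,0,-0.76]]
    - [85,[0,0,0.8],[0,0,-0.76]]
    - [85,[0,0,0.8],[0,0,-0.76]]
    - [85,[0,0,0.8],[0,0,0]]
    - [85,[0,0,0],[0,0,0]]
    - [85,[0,0,0],[0,0,0]]

```text
clock: 11.08
position: [0.5129, -0.3063, 0.1476]
orientation: [[0.163, 0.987, 0.001], [0.987, -0.163, -0.001], [-0.001, 0.001, -1.0]]
ft_force: [0.5, 0.4, 0.7]
gripper_width: 0.995
```

```bash
python3 - <<'E'
from h import *
np.set_printoptions(precision=4,suppress=True)
o=r.get_obs();R=o["orientation"];p=o["position"];print(p,ang(R[:,0]),o["joint_pos"])
print(R.T@(np.array([.5127,-.3061,.006])-p)/.05)
E
```

```text
[ 0.5129 -0.3063  0.1476] 80.62705418443225 [  0.5334  30.4988  36.5426 101.8824 -21.708   54.7336  36.6458]
[ 0.0047 -0.0066  2.8324]
```

Call:
apply_moves:
  motion:
    - [85,[0,0,0.8],[0,0,0]]
    - [85,[0,0,0.8],[0,0,0]]
    - [85,[0,0,0.7],[0,0,0]]
    - [85,[0,0,0.4],[0,0,0]]
    - [85,[0,0,0.13],[0,0,0]]
    - [85,[0,0,0],[0,0,0]]
    - [0,[0,0,0],[0,0,0]]
    - [0,[0,0,0],[0,0,0]]
    - [0,[0,0,0],[0,0,0]]
    - [0,[0,0,0],[0,0,0]]
    - [0,[0,0,0],[0,0,0]]
    - [0,[0,0,0],[0,0,0]]
  force: 60

```text
clock: 12.58
position: [0.5129, -0.3059, 0.0053]
orientation: [[0.162, 0.987, 0.001], [0.987, -0.162, -0.0], [-0.0, 0.001, -1.0]]
ft_force: [-0.1, 1.0, 6.8]
gripper_width: 0.272
```

```bash
python3 - <<'E'
from h import *
np.set_printoptions(precision=4,suppress=True)
print(onz("side",(207,257),0.0), onz("side",(206,243),.07),onz("top",(259,260),.07))
o=r.get_obs();p=o["position"];R=o["orientation"]
print(ang(R[:,0]))
E
```

```text
[ 0.4342 -0.0225  0.    ] [ 0.4339 -0.0261  0.07  ] [ 0.428  -0.0317  0.07  ]
80.65094346524339
```

Call:
apply_moves:
  motion:
    - [0,[0,0,-0.4],[0,0,0]]
    - [0,[0,0,-0.8],[0,0,0]]
    - [0,[0,0,-0.8],[0,0,0]]
    - [0,[0,0,0],[0,0,0.76]]
    - [0,[0,0,0],[0,0,0.77]]
    - [0,[0,0,0],[0,0,0.77]]
    - [0,[0,0,0],[0,0,0]]
    - [0,[0,0,0],[0,0,0]]

```text
clock: 13.58
position: [0.5125, -0.3057, 0.1053]
orientation: [[0.391, 0.92, 0.0], [0.92, -0.391, -0.0], [-0.0, 0.0, -1.0]]
ft_force: [-0.9, 0.6, -2.0]
gripper_width: 0.274
```

```bash
python3 - <<'E'
from h import *
np.set_printoptions(precision=4,suppress=True)
o=r.get_obs();R=o["orientation"];p=o["position"];print(p,ang(R[:,0]),o["joint_pos"],o["ft_force"],o["gripper_width"])
print(R.T@(np.array([.5096,-.0849,.09])-p)/.05)
E
```

```text
[ 0.5125 -0.3057  0.1053] 66.96120323987813 [ -0.4459  34.6566  38.1908 103.484  -26.8184  51.1995  26.9931] [-0.8849  0.6413 -2.0392] 0.27384999382209024
[ 4.0413 -1.7824  0.3058]
```

Call:
apply_moves:
  motion:
    - [0,[0.577,-0.2546,0],[0,0,0]]
    - [0,[0.577,-0.2546,0],[0,0,0]]
    - [0,[0.577,-0.2546,0],[0,0,0]]
    - [0,[0.577,-0.2546,0],[0,0,0]]
    - [0,[0.577,-0.2546,0],[0,0,0]]
    - [0,[0.577,-0.2546,0],[0,0,0]]
    - [0,[0.577,-0.2546,0.3],[0,0,0]]
    - [0,[0,0,0.3],[0,0,0.02]]
    - [0,[0,0,0.3],[0,0,0]]
    - [0,[0,0,0],[0,0,0]]
    - [0,[0,0,0],[0,0,0]]

```text
clock: 14.95
position: [0.5101, -0.086, 0.0601]
orientation: [[0.396, 0.918, 0.0], [0.918, -0.396, -0.0], [-0.0, 0.0, -1.0]]
ft_force: [-0.7, 0.7, -1.9]
gripper_width: 0.269
```

```bash
python3 - <<'E'
from h import *
import cv2
np.set_printoptions(precision=4,suppress=True)
o=r.get_obs();R=o["orientation"];p=o["position"];print(p,ang(R[:,0]),o["ft_force"],o["gripper_width"])
a=eyes.get_image("side");b=eyes.get_image("top")
cv2.imwrite("pics/side5.png",a[:,:,::-1]);cv2.imwrite("pics/top5.png",b[:,:,::-1])
w=np.hstack([cv2.resize(a[140:270,190:280],(400,578),interpolation=2),cv2.resize(b[180:270,195:257],(398,578),interpolation=2)])
cv2.imwrite("pics/g5.png",w[:,:,::-1])
E
```

```text
[ 0.5101 -0.086   0.0601] 66.66783237068854 [-0.6747  0.7004 -1.8945] 0.2685065212706409
```

View pics/g5.png

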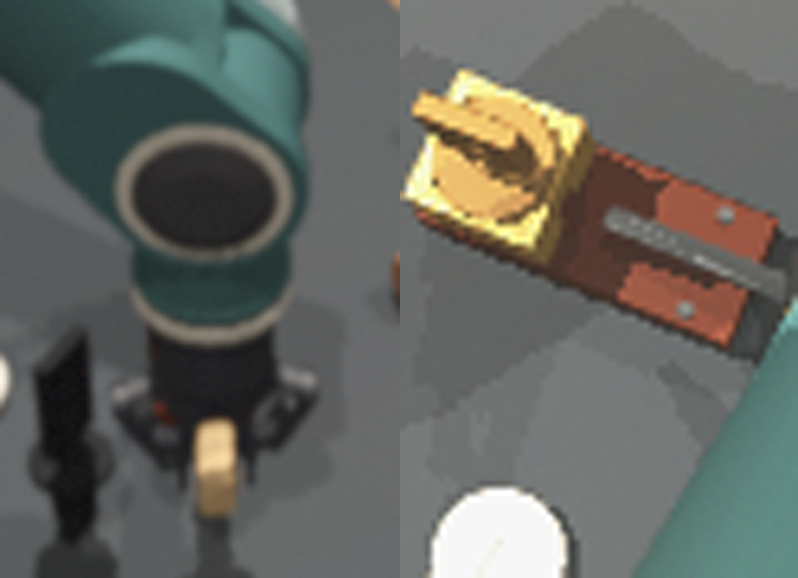

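```bash
python3 - <<'E'
from h import *
import cv2
np.set_printoptions(precision=4,suppress=True)
b=cv2.imread("pics/top5.png")
cv2.imwrite("pics/g6.png",cv2.resize(b[200:240,215:265],None,fx=14,fy=14,interpolation=2))
cv2.imwrite("pics/g7.png",cv2.resize(b[185:230,190:235],None,fx=12,fy=12,interpolation=2))
E
```

```text
(no output)
```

View pics/g6.png

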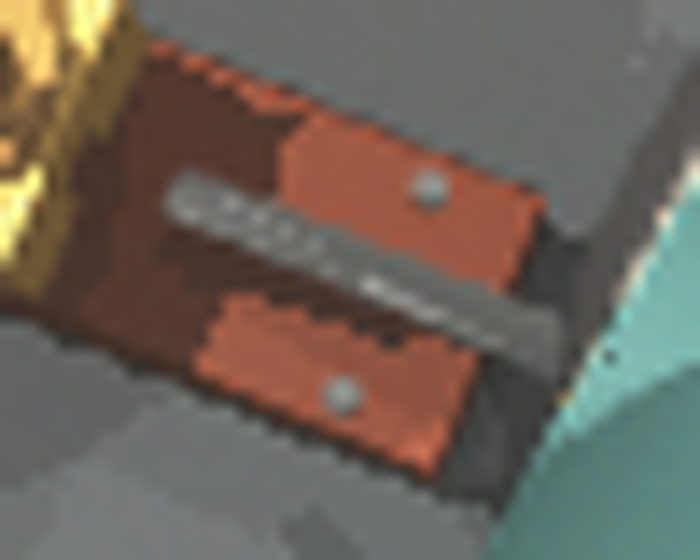

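View pics/g7.png

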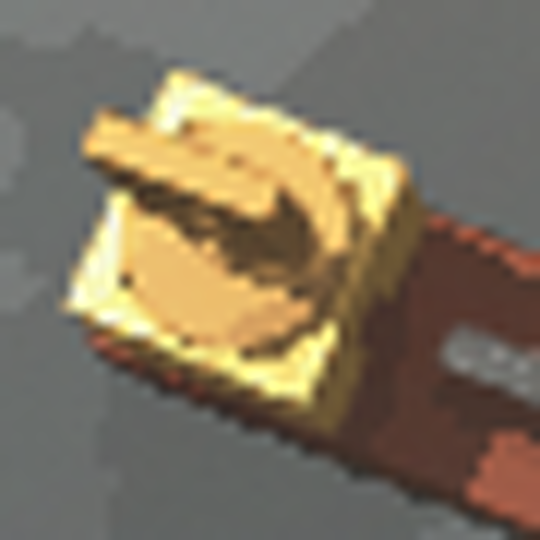

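```bash
python3 - <<'E'
from h import *
np.set_printoptions(precision=4,suppress=True)
T=lambda x,y,z:onz("top",(215+x/14-.46,200+y/14-.46),z)
U=lambda x,y,z:onz("top",(190+x/12-.46,185+y/12-.46),z)
d=np.array([.394,.919]);n=np.array([d[1],-d[0]])
bc=(T(545,205,.045)+T(433,472,.045))[:2]/2
far=U(182,72,.13)[:2];fr=U(412,172,.13)[:2];br=U(318,405,.13)[:2];bl=U(68,308,.13)[:2]
rc=(far+fr+br+bl)/4
print("bed end",bc,"rim centre",rc,ang(rc-bc),np.linalg.norm(rc-bc), ang(far-fr),ang(bl-br))
print("screws mid",(T(430,187,.045)+T(343,395,.045))[:2]/2)
tip=T(183,195,.063)[:2]; bk=T(532,335,.083)[:2]
print("blade",tip,bk,ang(tip-bk))
o=r.get_obs();p=o["position"][:2]
for nm,x in(("bed",bc),("rim",rc),("screws",(T(430,187,.045)+T(343,395,.045))[:2]/2),("tip",tip),("bk",bk),("tcp",p)):
    q=x-np.array([.5955,.1154]);print(nm,q@d,q@n)
vt=(U(90,130,.242)+U(268,200,.242))[:2]/2;print(vt)
E
```

```text
bed end [ 0.543  -0.0044] rim centre [0.5952 0.1132] 66.0853387677573 0.12873114668708688 65.2845132017378 67.77872957522177
screws mid [0.5543 0.019 ]
blade [0.5751 0.0646] [ 0.54   -0.0138] 65.85584075536184
bed -0.13080178886928867 -0.0010064405984452443
rim -0.0020935513354045443 0.0005853073538660692
screws -0.10483067726105491 0.0001716559270613407
tip -0.054733029077949864 0.001314866966188151
bk -0.14061950388517722 -9.138928930489336e-05
tcp -0.21825260332670604 0.000806491511000511
[0.5953 0.1156]
```

Call:
apply_moves:
  motion:
    - [0,[0,-0.014,0.1],[0,0,0]]
    - [0,[0,0,0.08],[0,0,0]]
    - [0,[0,0,0],[0,0,0]]
    - [0,[0.2,0,0],[0,0,0]]
    - [0,[0.2,0,0],[0,0,0]]
    - [0,[0.2,0,0],[0,0,0]]
    - [0,[0,0,0],[0,0,0]]

```text
clock: 15.92
position: [0.5215, -0.0561, 0.0507]
orientation: [[0.393, 0.919, 0.0], [0.919, -0.393, 0.0], [0.0, 0.0, -1.0]]
ft_force: [-0.2, -0.1, -2.3]
gripper_width: 0.269
```

Call:
apply_moves:
  motion:
    - [0,[0.15,0,0],[0,0,0]]
    - [0,[0.15,0,0],[0,0,0]]
    - [0,[0.15,0,0],[0,0,0]]
    - [0,[0.1,0,0.01],[0,0,0]]
    - [0,[0,0,0],[0,0,0]]

```text
clock: 16.55
position: [0.5323, -0.0315, 0.0503]
orientation: [[0.394, 0.919, 0.0], [0.919, -0.394, -0.0], [0.0, 0.0, -1.0]]
ft_force: [-0.4, 0.3, -0.7]
gripper_width: 0.273
```

Call:
apply_moves:
  motion:
    - [0,[0.06,0,0],[0,0,0]]
    - [0,[0.06,0,0],[0,0,0]]
    - [0,[0.06,0,0],[0,0,0]]
    - [0,[0.06,0,0],[0,0,0]]
    - [0,[0,0,0],[0,0,0]]

```text
clock: 17.18
position: [0.537, -0.0206, 0.0504]
orientation: [[0.395, 0.919, 0.0], [0.919, -0.395, 0.0], [0.0, 0.0, -1.0]]
ft_force: [1.3, 1.1, -1.3]
gripper_width: 0.267
```

Call:
apply_moves:
  motion:
    - [0,[0.03,0,0],[0,0,0]]
    - [0,[0.03,0,0],[0,0,0]]
    - [0,[0.03,0,0],[0,0,0]]
    - [0,[0.03,0,0],[0,0,0]]
    - [0,[0,0,0],[0,0,0]]

```text
clock: 17.8
position: [0.5388, -0.0165, 0.0503]
orientation: [[0.396, 0.918, -0.0], [0.918, -0.396, -0.001], [-0.001, 0.0, -1.0]]
ft_force: [-3.1, -7.2, 3.0]
gripper_width: 0.272
```

Call:
apply_moves:
  motion:
    - [0,[0.04,0,0],[0,0,0]]
    - [0,[0.04,0,0],[0,0,0]]
    - [0,[0.04,0,0],[0,0,0]]
    - [0,[0.04,0,0],[0,0,0]]
    - [0,[0.04,0,0],[0,0,0]]
    - [0,[0.04,0,0],[0,0,0]]

```text
clock: 18.55
position: [0.5433, -0.0064, 0.0503]
orientation: [[0.397, 0.918, -0.001], [0.918, -0.397, -0.002], [-0.002, 0.0, -1.0]]
ft_force: [-5.2, -12.0, 3.8]
gripper_width: 0.271
```

Call:
apply_moves:
  motion:
    - [0,[0.06,0,0],[0,0,0]]
    - [0,[0.06,0,0],[0,0,0]]
    - [0,[0.06,0,0],[0,0,0]]
    - [0,[0.06,0,0],[0,0,0]]
    - [0,[0.06,0,0],[0,0,0]]
    - [0,[0,0,0],[0,0,0]]

```text
clock: 19.3
position: [0.5499, 0.0092, 0.0504]
orientation: [[0.395, 0.919, 0.0], [0.919, -0.395, -0.0], [-0.0, 0.0, -1.0]]
ft_force: [-0.8, -3.0, 1.4]
gripper_width: 0.268
```

```bash
python3 - <<'E'
from h import *
import cv2
np.set_printoptions(precision=4,suppress=True)
o=r.get_obs();R=o["orientation"];p=o["position"];d=np.array([.394,.919]);print(p,(p[:2]-[.5955,.1154])@d,o["ft_force"])
a=eyes.get_image("side");b=eyes.get_image("top")
w=np.hstack([cv2.resize(a[120:250,190:280],(400,578),interpolation=2),cv2.resize(b[180:270,195:257],(398,578),interpolation=2)])
cv2.imwrite("pics/g8.png",w[:,:,::-1])
E
```

```text
[0.5499 0.0092 0.0504] -0.11557676012506718 [-0.8415 -3.0013  1.3841]
```

View pics/g8.png

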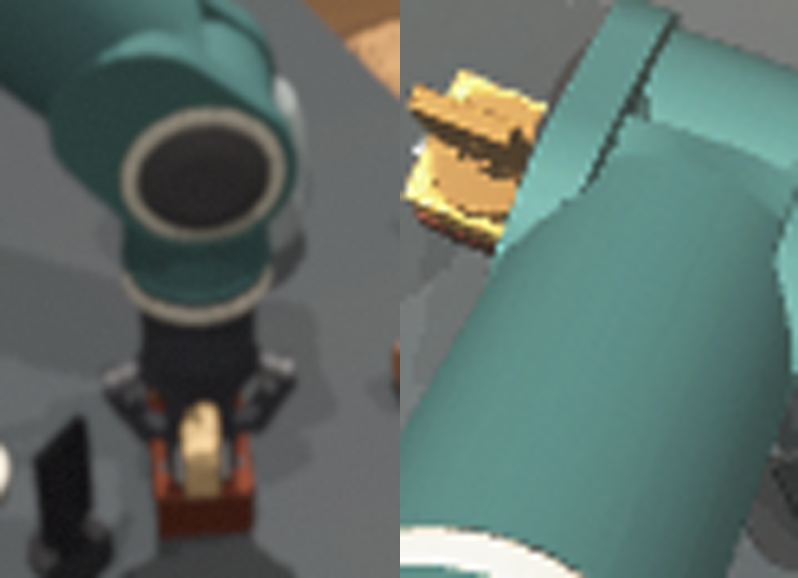

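```bash
python3 - <<'E'
from h import *
d=np.array([.394,.919])
for z in (.2,.25,.3,.35,.4):
    for c in((500,255),(620,5)):
        x=onz("top",(195+(c[0]-400)/6.42,180+c[1]/6.42),z)[:2]; print(z,c,(x-[.5955,.1154])@d)
E
```

```text
0.2 (500, 255) -0.03192803567539618
0.2 (620, 5) -0.03719993151020849
0.25 (500, 255) -0.03902635037983536
0.25 (620, 5) -0.04402344502847554
0.3 (500, 255) -0.04612466508427456
0.3 (620, 5) -0.05084695854674261
0.35 (500, 255) -0.053222979788713744
0.35 (620, 5) -0.05767047206500966
0.4 (500, 255) -0.06032129449315293
0.4 (620, 5) -0.06449398558327672
```

Call:
apply_moves:
  motion:
    - [0,[0.05,0,0],[0,0,0]]
    - [0,[0.05,0,0],[0,0,0]]
    - [0,[0.05,0,0],[0,0,0]]
    - [0,[0.05,0,0],[0,0,0]]
    - [0,[0.05,0,0],[0,0,0]]
    - [0,[0,0,0],[0,0,0]]

```text
clock: 20.15
position: [0.5548, 0.0209, 0.0503]
orientation: [[0.395, 0.919, 0.0], [0.919, -0.395, -0.0], [-0.0, 0.0, -1.0]]
ft_force: [-1.7, -4.0, 2.7]
gripper_width: 0.268
```

```bash
python3 - <<'E'
from h import *
import cv2
np.set_printoptions(precision=4,suppress=True)
o=r.get_obs();R=o["orientation"];p=o["position"];d=np.array([.394,.919]);print(p,(p[:2]-[.5955,.1154])@d,o["ft_force"])
b=eyes.get_image("top")
w=cv2.resize(b[180:270,185:257],None,fx=6,fy=6,interpolation=2)
cv2.imwrite("pics/g9.png",w[:,:,::-1])
E
```

```text
[0.5548 0.0209 0.0503] -0.10290783648432926 [-1.6901 -4.0206  2.7358]
```

View pics/g9.png

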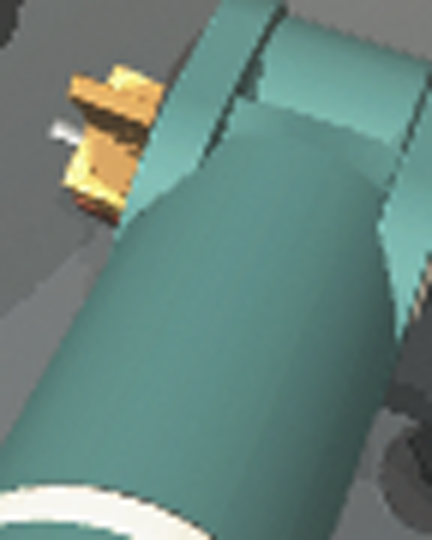

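Call:
apply_moves:
  motion:
    - [30,[-0.01,0,0],[0,0,0]]
    - [50,[0,0,0],[0,0,0]]
    - [70,[0,0,0],[0,0,0]]
    - [70,[0,0,0],[0,0,0]]
    - [70,[0,0,-0.1],[0,0,0]]
    - [70,[-0.3,0,-0.1],[0,0,0]]
    - [70,[-0.3,0,-0.3],[0,0,0]]
    - [70,[-0.3,0,-0.6],[0,0,0]]
    - [70,[-0.5,0,-0.8],[0,0,0]]
    - [70,[-0.8,0,-0.8],[0,0,0]]
    - [70,[-0.8,0,-0.8],[0,0,0]]
    - [70,[-0.8,0,-0.8],[0,0,0]]
    - [70,[-0.8,0,0],[0,0,0]]
    - [70,[-0.8,0,0],[0,0,0]]
    - [70,[0,0,0],[0,0,0]]
    - [70,[0,0,0],[0,0,0]]

```text
clock: 22.2
position: [0.4474, -0.2278, 0.2657]
orientation: [[0.396, 0.918, 0.0], [0.918, -0.396, 0.001], [0.001, 0.0, -1.0]]
ft_force: [-0.3, 0.8, -0.1]
gripper_width: 0.822
```

```bash
python3 - <<'E'
from h import *
import cv2
a=eyes.get_image("side");b=eyes.get_image("top")
cv2.imwrite("pics/side6.png",a[:,:,::-1]);cv2.imwrite("pics/top6.png",b[:,:,::-1])
w=np.hstack([cv2.resize(a[120:250,190:280],(400,578),interpolation=2),cv2.resize(b[180:270,195:257],(398,578),interpolation=2)])
cv2.imwrite("pics/g10.png",w[:,:,::-1])
E
```

```text
(no output)
```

View pics/g10.png

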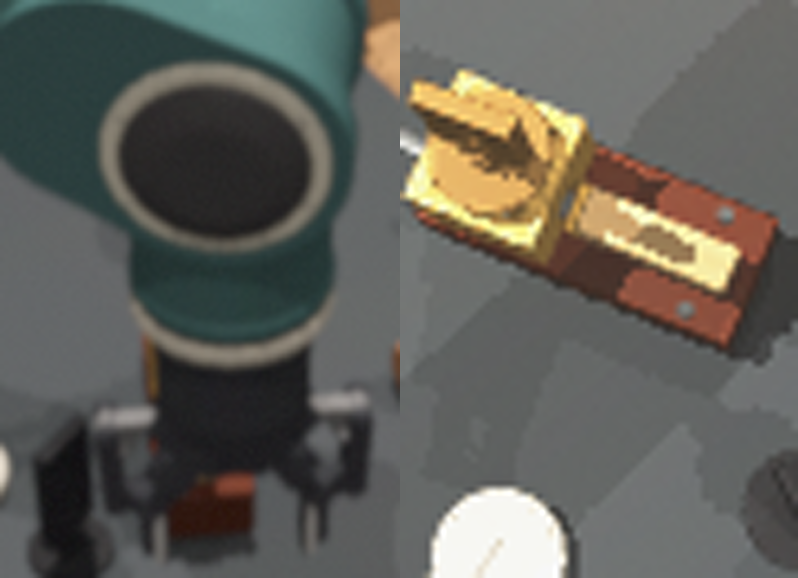

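View pics/top6.png

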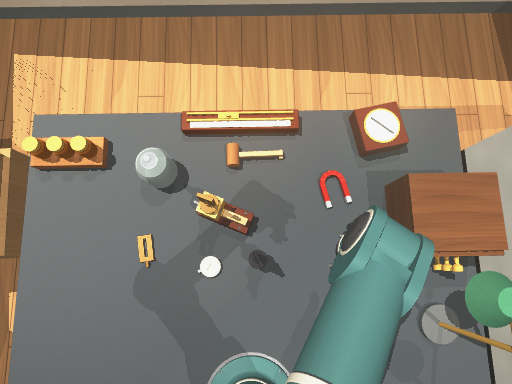

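Call:
apply_moves:
  motion:
    - [70,[0,0.8,0],[0,0,0]]
    - [70,[0,0.8,0],[0,0,0]]
    - [70,[0,0.8,0],[0,0,0]]
    - [70,[0,0.8,0],[0,0,0]]
    - [70,[0,0.6,0],[0,0,0]]
    - [70,[0,0,0],[0,0,0]]

```text
clock: 23.05
position: [0.6237, -0.3023, 0.2642]
orientation: [[0.394, 0.919, -0.002], [0.919, -0.394, -0.0], [-0.001, -0.001, -1.0]]
ft_force: [-0.2, 0.1, 0.1]
gripper_width: 0.821
```

```bash
python3 - <<'E'
from h import *
import cv2
a=eyes.get_image("side")
cv2.imwrite("pics/side7.png",a[:,:,::-1])
w=cv2.resize(a[140:250,200:265],None,fx=5,fy=5,interpolation=2)
w4=cv2.resize(cv2.imread("pics/side4.png")[140:250,200:265],None,fx=5,fy=5,interpolation=2)[:,:,::-1]
cv2.imwrite("pics/g11.png",np.hstack([w4,w])[:,:,::-1])
b=cv2.imread("pics/top6.png")
cv2.imwrite("pics/g12.png",cv2.resize(b[185:240,190:260],None,fx=9,fy=9,interpolation=2))
E
```

```text
(no output)
```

View pics/g11.png

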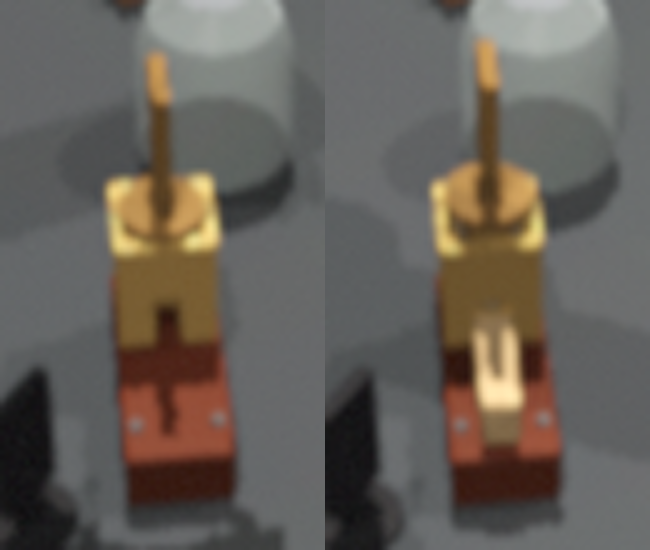

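View pics/g12.png

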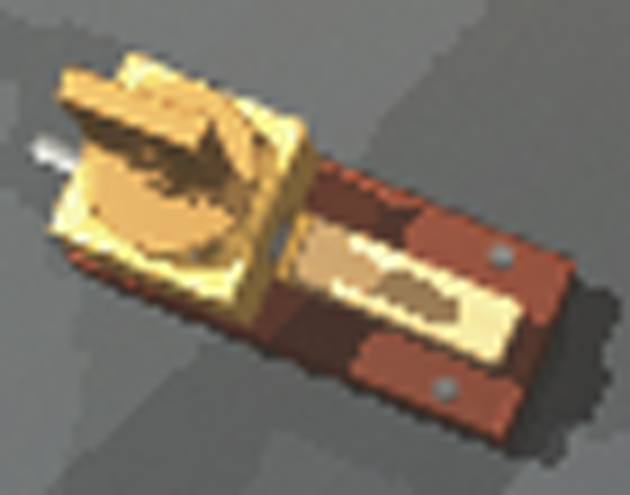

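```bash
python3 - <<'E'
from h import *
d=np.array([.394,.919]);n=np.array([d[1],-d[0]]);o=np.array([.5955,.1154])
U=lambda x,y,z:onz("top",(190+x/9-.45,185+y/9-.45),z)[:2]
b1,b2=U(522,303,.081),U(500,362,.081);f1,f2=U(305,217,.081),U(285,277,.081)
for nm,q in(("back",(b1+b2)/2),("front",(f1+f2)/2)):print(nm,(q-o)@d,(q-o)@n)
print(ang((f1+f2-b1-b2)))
v=[U(70,70,.252),U(215,125,.252)];print("vane yaw",ang(v[0]-v[1]))
v=[U(58,97,.252),U(207,150,.252)];print("vane yaw",ang(v[0]-v[1]))
S=lambda x,y,z:onz("side",(200+(x-325)/5-.4,140+y/5-.4),z)[:2]
t=(S(477,42,.252)+S(498,90,.252))/2;t2=(U(64,83,.252)+U(211,138,.252))/2
print("top centre off",(t-o)@d,(t-o)@n,(t2-o)@d,(t2-o)@n)
# lift from pixel rows of the vane top far corner
for z in(.242,.252):print(proj("side",[.5955,.1154,z]))
# bystanders moved?
import cv2
A=cv2.imread("pics/top0.png");B=cv2.imread("pics/top6.png")
for nm,(x,y,w) in dict(magnet=(335,187,25),jar=(155,168,25),baro=(210,267,14),spare=(146,250,20),mallet=(255,155,32)).items():
    t=A[y-w:y+w,x-w:x+w];s=B[y-w-6:y+w+6,x-w-6:x+w+6];m=cv2.matchTemplate(s,t,cv2.TM_CCOEFF_NORMED);print(nm,cv2.minMaxLoc(m)[1::2])
E
```

```text
back -0.12032621763613377 -0.0014825918174128554
front -0.03948708221262223 -0.00221562558103104
67.313418310104
vane yaw 68.04367679108528
vane yaw 69.25956898954075
top centre off -0.005249786410484201 0.0025661144451584726 -0.001085785687133442 0.0026966866469311387
[231.1577348  154.33676633]
[231.08352733 151.71281499]
magnet (0.9995272159576416, (6, 6))
jar (0.9997674226760864, (6, 6))
baro (0.9952033758163452, (6, 6))
spare (0.9926168918609619, (6, 6))
mallet (0.9988212585449219, (6, 6))
```

```bash
python3 -c "
from workcell import r
print(r.finish_job())"
```

```text
the job is handed in; nothing more can be done
None
```

The job is handed in at about 23 s of the 54 s; no verdict was reported.

- **Seating:** I turned the vane about 86° into line with the slot and pushed it home. It stopped with the collar on the rim, and the force rose to 54 N with no further travel.
- **Freeing:** I let go of the vane and laid the wedge flat on the bed. Then I drove it through the slot with about 8 to 13 N along it; the vane came loose part-way and the force dropped to about 3 N. I then released the wedge and drew the arm clear.

**Last checks from the images:**

| Check | Measured | Limit |
|---|---|---|
| Wedge shoulder from the bore axis | 35 to 39 mm (handle 3 to 7 mm short of the socket) | 60 mm |
| Wedge off the slot's middle | about 2 mm | 10 mm |
| Wedge out of line | about 0.5° | 8.6° |
| Vane lift | about 10 mm | 6.5 to 13.5 mm |
| Vane out of line | about 1 to 2.5° | 8.6° |

The vane stands upright. The magnet, bell jar, pocket barometer, spare vane and mallet show no shift in the top view.

**Disagreement:** the two cameras differ by about 4 mm on where the vane's top lies along the slot: 1 mm short of the bore axis in the top view, 5 mm in the side view. I put that down to rough picking of pixels. I did not measure the vane's position at collar height separately.

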